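# Make up the machine setup tray

## Robot

A 7-joint arm with a two-finger parallel gripper is mounted at the origin on the work surface. World frame = base frame: x ahead of the robot, y to its left, z up, the work surface at z = 0. Lengths are in m, angles in rad, forces in N, time in s.
With the tool pointing down it reaches from about 0.425 to 0.925 m from the base axis. Payload 6.8 kg.
Tool frame: the origin (TCP) lies midway between the tips of the shut fingers; the grasp point (between the pads) lies 19 mm behind it; z points along the fingers, y is the direction in which the jaws open and shut (so a half turn about z gives the same grasp; the last joint's range is limited). The gripper opens to 85 mm and grips with 20 to 120 N. Pads are 22 mm wide; open, the fingers measure 114 mm over their backs; the gripper's body (76 mm by 85 mm) begins 54 mm behind the grasp point. The pads swing forward as they close: fully open they stand 13 mm farther back than shut.
Start: joints at [-1.261, 0.477, 0.022, 1.555, -0.011, 1.109, -0.083], TCP at [0.274, 0.617, 0.205] pointing down, gripper open.
Joint ranges: [-2.96, 2.96], [-0.34, 2.1], [-1.41, 1.46], [0.24, 2.44], [-1.37, 4.51], [0.17, 1.92], [-2.96, 2.96]. Speed limits (rad/s): [2.39, 2.39, 3.14, 3.14, 3.14, 3.14, 3.14].

## Interface

Orientations are given as a rotation vector (axis times angle).
In Python, from bench import r gives the robot as it stands. The module is installed in compiled form; this text tells all that it offers.
- The arm moves only by the tool apply_moves, never from a script. Its argument "plan" is a list that holds one entry, the list of rows, each a list of 7 numbers: the turn, a rotation vector about the tool's x, y, z scaled (see below), then the shift along the tool's x, y, z scaled (see below), then the closure, from -1 (fully open) to 1 (shut). In form: [[[wx, wy, wz, tx, ty, tz, grip], ...]]. A call has 1 to 12 rows; each row is the pose to reach, as a shift and turn from the pose commanded when the call began, along the tool's axes at that moment, turning the shorter way round; what a row does not reach only later rows make up. The controller multiplies each number of a shift by 0.4 m and each number of a turn by 180 degrees. A row lasts 1/12 s, in which the tool goes at most 41.7 mm and 7.16 degrees, less where a joint would pass 70% of its speed; a pose out of reach is approached as far as the arm can. A call with a number of a shift or a turn outside -1 to 1 is refused whole. A call with a gripper value outside its range is refused whole. The fingers move at their own pace and stop on an object; "force" is the grip in N (left out, the last holds). Time passes only in rows, so rows that repeat a pose let the fingers close. It gives the time, the measured TCP pose, the force and the opening at its end, in the units of the state.
- r.get_obs(): the state, without advancing time (a new reading comes with each control period).
- r.grab_frame(name): name is "scene" or "top"; returns a dict with "pixels" (400x640x3 uint8, blue, green, red), "fx", "fy", "cx", "cy" (pixels), "pose" (4x4, takes a point from camera to world coordinates). Camera axes: x right, y up, looking along -z (the intrinsics and any distortion apply to the point x, -y, -z); pixel columns grow to the right and rows downward; lengths in m; the calibration is good to about 2 mm. A picture is of the moment at which its call begins. There is no depth.
- r.hand_in(): hands the job in, once; it reports no verdict.
The state is a dict: "clock": time; "joints": joint angles; "qvel": joint speeds; "tau": joint torques, N m; "tcp_pos": TCP position; "orientation": TCP orientation; "contact_force": force on the tool from outside, world axes, zero at the start; "moment": the same for the moment, N m; "grip_width": finger opening in m.
Only numpy, scipy, OpenCV 4.12 (cv2) and the standard library are available. Lean on these libraries where they do the work, as an engineer would, in place of code of your own. Each camera call takes 0.05 s, during which the arm holds its last target. There are 200 camera calls.

## Task

Make up the setup tray for the next job: stand the brass bushing on its flange in the round nest and the brass hexagonal spacer on end in the square nest. On the black pad, stack the two packing plates that together bring the top level with the red top of the gauge post: the larger one underneath, both centred on the pad, with their long sides along the pad's. Leave the grey steel look-alikes and the plate that is not needed where they are.

Things in the scene. Friction and masses are not known exactly. Their poses are not given: they have to be found in the camera images.
- brass_bushing_center (a point): Brass (yellow metal) flanged bushing standing on its flange: body 36 mm diameter, 45 tall in all, round flange 50 diameter and 8 thick at the bottom, dark 21 bore on top. The point is on its axis half-way up (22.5 above its underside); z up.
- steel_bushing_center (a point): Look-alike, leave it: grey steel flanged bushing standing on its flange: body 36 mm diameter, 45 tall in all, round flange 50 diameter and 8 thick at the bottom, dark 21 bore on top. The point is on its axis half-way up (22.5 above its underside); z up.
- brass_hex_center (a point): Brass (yellow metal) hexagonal spacer standing on end: 36 mm across flats, 41.6 across corners, 45 tall, dark 14 hole on top. The point is on its axis half-way up (22.5 above its underside); z up, y is normal to one pair of flats, with further pairs every 60 degrees.
- steel_hex_center (a point): Look-alike, leave it: grey steel hexagonal spacer standing on end: 36 mm across flats, 41.6 across corners, 45 tall, dark 14 hole on top. The point is on its axis half-way up (22.5 above its underside); z up, y is normal to one pair of flats, with further pairs every 60 degrees.
- thick_plate_center (a point): Blue painted rectangular packing plate lying flat: 80 mm long (its x) by 50 wide (its y) by 30 thick (z, up). The point is its centre, 15 above its underside.
- middle_plate_center (a point): Green painted rectangular packing plate lying flat: 70 mm long (its x) by 45 wide (its y) by 22 thick (z, up). The point is its centre, 11 above its underside.
- thin_plate_center (a point): Yellow painted rectangular packing plate lying flat: 60 mm long (its x) by 40 wide (its y) by 16 thick (z, up). The point is its centre, 8 above its underside.
- round_nest: Round nest: fixed square insert, 120 x 120 mm, in the blue tray. Origin: centre of its underside, 5 above the table; z up. Grey base 4 thick. On it at its centre a round green wall, 70 inside diameter, 4 thick, 12 high (top 16 above the origin). The fixed tray (134 x 386, rim 14 above the table) holds the three inserts in a row, in any order, 123 between centres.
- square_nest: Square nest: fixed square insert, 120 x 120 mm, in the blue tray. Origin: centre of its underside, 5 above the table; z up. Grey base 4 thick. On it at its centre a square orange wall, 60 x 60 inside, sides along x and y, 4 thick, 12 high (top 16 above the origin).
- stack_pad: Packing place: fixed square insert, 120 x 120 mm, in the blue tray. Origin: centre of its underside, 5 above the table; z up. Grey base 4 thick. A black rubber pad, 92 (x) by 62 (y), lies at its centre, top 8 above the origin. The gauge post, white with a red top 8 high, 8 thick (x), 40 wide (y), stands at x = +56 (the side away from the robot), its red top 46 above the pad (54 above the origin).
Things that resemble listed ones, but are neither listed nor needed, are in the scene too. Of the things shaped like the part that bears thin_plate_center, the yellow one is meant.

How it is judged:
By the outcome, as a careful person would: the job done as asked, in the order asked, and still so for the second after the job is handed in, with the robot touching nothing.
It also fails if it takes over 90 s, if anything falls off the work surface, if the arm or the gripper's body presses on something with over 40 N, if the wrist force passes 120 N, or if a joint passes its speed limit or range.

## Working session

There is one attempt and no reset: what is moved stays moved. The work goes in short steps, Python scripts to look and compute and a tool call to move; the robot and the scene stay as the last step left them, time stands still between calls to the robot, and variables do not carry over. Pictures are saved under pics/ and viewed, on a budget of 14 in all, crops included, one or two more only if the job needs it, and the job is handed in when it is done.

Besides the shell and the picture viewer there is one more tool, called after "Call:" as name(argument=value, ...), one argument or row to a line, values as JSON. apply_moves: Moves the arm, as the interface text tells. Its arguments: {"type":"object","properties":{"plan":{"type":"array","items":{"type":"array","items":{"type":"array","items":{"type":"number","minimum":-1,"maximum":1}}}},"force":{"type":"number"}},"required":["plan"]}

```bash
mkdir -p pics; python3 - <<'E'
from bench import r
import cv2,numpy as np
o=r.get_obs(); print(o)
for n in("scene","top"):
    f=r.grab_frame(n); print(n,{k:(np.round(v,4).tolist() if k=="pose" else v) for k,v in f.items() if k!="pixels"})
    cv2.imwrite(f"pics/{n}0.png",f["pixels"])
E
```

```text
{'clock': 0.0, 'joints': array([-1.26113071,  0.47780085,  0.02232442,  1.55646497, -0.01150928,
        1.10926988, -0.08310954]), 'qvel': array([ 0.00068945,  0.00082096, -0.00064037,  0.00222832,  0.00157653,
        0.00081365, -0.00149707]), 'tau': array([ 2.05212045e-04, -5.96443820e+01,  1.60755605e+00, -2.81200004e+01,
        1.23343058e-02,  9.33537172e-03,  4.16800034e-07]), 'tcp_pos': array([0.27360641, 0.61636164, 0.20361924]), 'orientation': array([-6.51376298e-01, -3.07305736e+00,  2.82207213e-03]), 'contact_force': array([ 0.07369801,  0.09025728, -1.65906164]), 'moment': array([ 0.05719425, -0.01963925,  0.0116324 ]), 'grip_width': 0.08544283143891826}
scene {'fx': 405.31161379786755, 'fy': 405.31161379786755, 'cx': 328.50784530876746, 'cy': 203.42273390254684, 'pose': [[-0.8224, -0.3167, 0.4726, 0.9108], [0.5689, -0.4696, 0.6752, 0.6068], [0.0081, 0.8241, 0.5663, 0.5731], [0.0, 0.0, 0.0, 1.0]]}
top {'fx': 494.26625722753045, 'fy': 494.26625722753045, 'cx': 313.9099129794854, 'cy': 196.76411073938195, 'pose': [[-0.1225, 0.9726, -0.1974, 0.211], [-0.9925, -0.1204, 0.0226, 0.0128], [-0.0017, 0.1987, 0.9801, 1.3325], [0.0, 0.0, 0.0, 1.0]]}
```

View pics/top0.png

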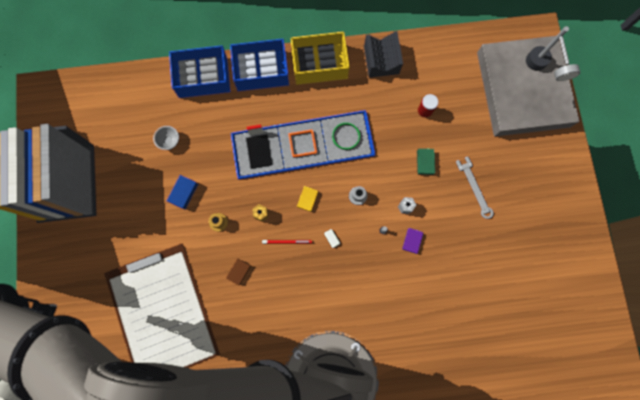

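View pics/scene0.png

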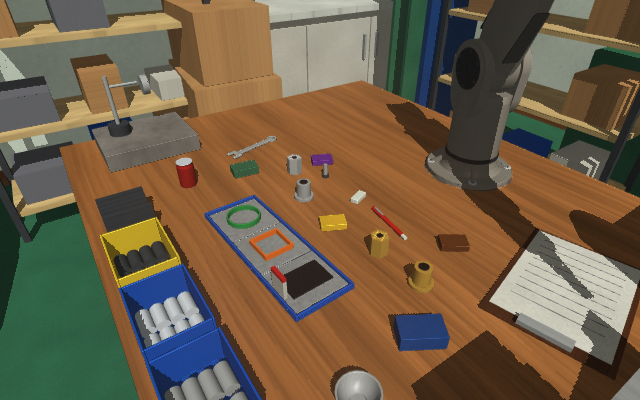

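The top view shows these pairs: brass bushing (218,222) vs steel (358,195), and brass hex (260,212) vs steel (408,205). The plates are blue (183,193), green (426,161) and yellow (308,198), with purple and brown distractors. The tray runs, left to right, pad, square, round. The gauge height is 46 = 30 + 16, so blue goes underneath and yellow on top. Next is an enlarged crop to confirm.

```bash
python3 - <<'E'
import cv2,numpy as np
a=cv2.imread("pics/top0.png")[105:285,165:445]; b=cv2.imread("pics/scene0.png")[140:355,200:480]
f=lambda i,s:cv2.resize(i,None,fx=s,fy=s,interpolation=cv2.INTER_CUBIC)
cv2.imwrite("pics/c_top.png",f(a,2.8)); cv2.imwrite("pics/c_scene.png",f(b,2.75))
E
```

```text
(no output)
```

View pics/c_top.png

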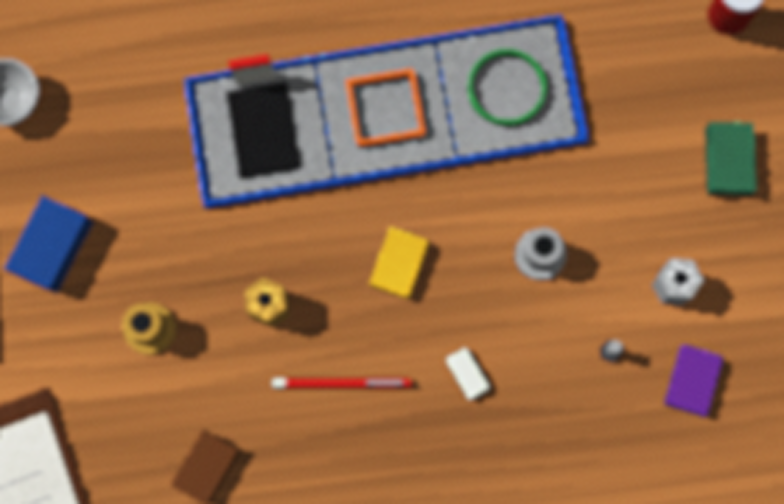

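View pics/c_scene.png

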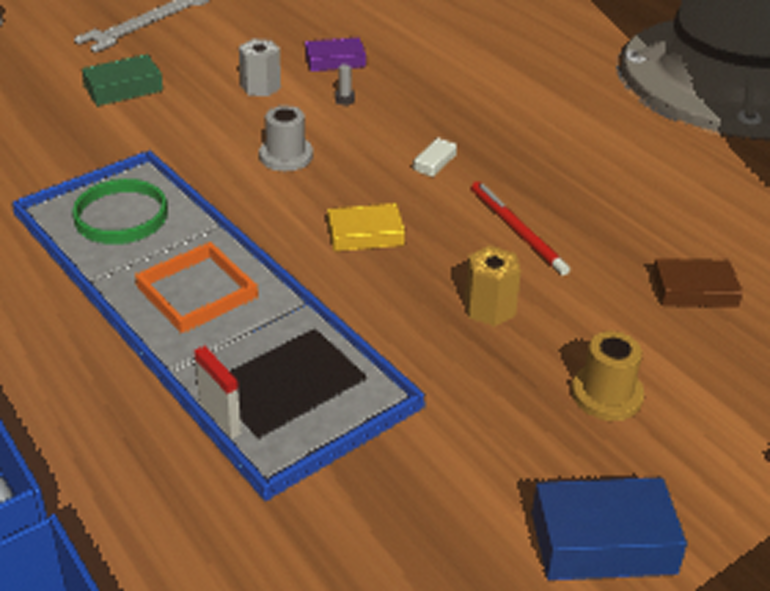

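The crops confirm that the brass parts are at top (215,220) for the bushing and (259,212) for the hex. Yellow is at (308,198) and blue at (182,193). The pad, with the red gauge on its far side, is at (260,150), the orange square at (303,144) and the green ring at (347,136). Now I'll measure them.

```bash
cat > h.py <<'E'
import cv2,numpy as np
from bench import r
from scipy.spatial.transform import Rotation as R
def cast(f,uv,z):
    uv=np.atleast_2d(uv).astype(float)
    d=np.c_[(uv[:,0]-f["cx"])/f["fx"],-(uv[:,1]-f["cy"])/f["fy"],-np.ones(len(uv))]@f["pose"][:3,:3].T
    c=f["pose"][:3,3]; return (c+d*((z-c[2])/d[:,2])[:,None])[:,:2]
def proj(f,P):
    q=(np.atleast_2d(P)-f["pose"][:3,3])@f["pose"][:3,:3]
    return np.c_[f["cx"]+f["fx"]*q[:,0]/-q[:,2],f["cy"]-f["fy"]*q[:,1]/-q[:,2]]
def blob(m,roi):
    "contours (largest) inside roi x0,y0,x1,y1, 4x upsampled mask -> full px coordinates"
    x0,y0,x1,y1=roi; cs,_=cv2.findContours(m,cv2.RETR_EXTERNAL,cv2.CHAIN_APPROX_NONE)
    c=max(cs,key=cv2.contourArea)[:,0].astype(float)
    return (c+.5)/4-.5+[x0,y0]
def up(f,roi):
    x0,y0,x1,y1=roi; return cv2.resize(f["pixels"][y0:y1,x0:x1],None,fx=4,fy=4,interpolation=cv2.INTER_CUBIC)
def rect(p):
    "min-area rectangle of world points (mm precision): centre, long yaw deg, size"
    (c,s,a)=cv2.minAreaRect((p*1000).astype(np.float32))
    if s[0]<s[1]: a+=90; s=s[::-1]
    return np.round(c,1),round((a+90)%180-90,1),np.round(s,1)
E
cat > m.py <<'E'
from h import *
F={n:r.grab_frame(n) for n in("top","scene")}
def hsv(f,roi,lo,hi): return cv2.inRange(cv2.cvtColor(up(f,roi),cv2.COLOR_BGR2HSV),lo,hi)
def go(n,name,roi,lo,hi,z):
    f=F[n]; c=blob(hsv(f,roi,lo,hi),roi); w=cast(f,c,z)
    h=cv2.convexHull((w*1000).astype(np.float32)); M=cv2.moments(h)
    print(name,n,"hullcen",np.round([M['m10']/M['m00'],M['m01']/M['m00']],1),"rect",*rect(w)); return c
A=(0,0,0)
go("top","blue@30",(160,165,210,220),(100,120,70),(130,255,255),.030)
go("top","yellow@16",(288,178,330,220),(22,120,150),(35,255,255),.016)
go("scene","yellow@16",(310,205,355,240),(22,120,190),(35,255,255),.016)
go("scene","blue@30",(385,305,455,355),(100,120,40),(130,255,255),.030)
go("top","pad",(244,130,276,172),A,(180,255,60),.013)
go("scene","pad",(278,255,340,305),A,(180,255,60),.013)
go("top","square@21",(285,125,322,162),(2,130,130),(14,255,255),.021)
go("scene","square@21",(240,222,300,265),(2,150,130),(14,255,255),.021)
go("top","ring@21",(328,118,366,156),(45,90,50),(85,255,255),.021)
go("scene","ring@21",(220,200,265,232),(45,90,50),(85,255,255),.021)
go("top","bbush bore",(206,212,226,228),A,(180,255,70),.045)
go("scene","bbush bore",(415,259,433,272),A,(180,255,60),.045)
go("top","bhex bore",(253,206,266,218),A,(180,255,90),.045)
go("scene","bhex bore",(372,229,388,240),A,(180,255,70),.045)
go("top","tray",(225,105,380,185),(105,150,90),(125,255,255),.014)
for n,roi in(("scene",(390,305,450,352)),("scene",(315,208,350,232)),("top",(163,170,206,213))):
    h=cv2.cvtColor(F[n]["pixels"],cv2.COLOR_BGR2HSV)
    print(n,roi); print(h[roi[1]:roi[3]:4,(roi[0]+roi[2])//2].tolist())
E
python3 m.py
```

```text
blue@30 top hullcen [531.8 335.3] rect [531.8 335.3] -31.8 [76.8 49.3]
yellow@16 top hullcen [474.5   1.3] rect [474.7   1.3] -26.5 [59.3 39.7]
yellow@16 scene hullcen [479.2   8.8] rect [478.9   9.3] -26.2 [59.2 56.8]
blue@30 scene hullcen [540.8 344.7] rect [541.5 344.2] -31.2 [85.1 68.7]
pad top hullcen [626.4 116.7] rect [626.4 116. ] 2.7 [94. 64.]
pad scene hullcen [622.9 122. ] rect [625.8 120.8] 2.6 [92.4 64.5]
square@21 top hullcen [630.2  -4.7] rect [630.2  -4.8] 2.9 [70.7 70.2]
square@21 scene hullcen [634.1   2.5] rect [634.2   2.5] -86.9 [80.7 74.4]
ring@21 top hullcen [ 635.9 -126.8] rect [ 636.1 -126.9] 60.4 [78.  77.8]
ring@21 scene hullcen [ 641.1 -119.1] rect [ 641.2 -118.8] 68.1 [91.9 76.8]
bbush bore top hullcen [441.3 249.1] rect [441.1 249.2] -4.8 [14.1 13.8]
bbush bore scene hullcen [440.4 248.5] rect [440.6 248.8] -34.2 [19.3 18.3]
bhex bore top hullcen [448.8 131.6] rect [448.7 131.6] 82.9 [8.  7.4]
bhex bore scene hullcen [448.1 130.7] rect [448.2 130.5] -2.0 [12.  11.1]
tray top hullcen [628.8  -5. ] rect [628.8  -4.9] -87.0 [383.7 133.6]
scene (390, 305, 450, 352)
[[13, 167, 136], [13, 166, 144], [12, 148, 62], [110, 159, 109], [111, 159, 111], [110, 160, 110], [111, 164, 109], [111, 160, 110], [111, 163, 114], [110, 161, 109], [111, 161, 108], [112, 136, 105]]
scene (315, 208, 350, 232)
[[13, 166, 138], [13, 165, 145], [22, 206, 202], [22, 203, 200], [22, 203, 205], [21, 200, 193]]
top (163, 170, 206, 213)
[[13, 165, 162], [14, 168, 172], [111, 176, 145], [110, 190, 146], [109, 193, 148], [109, 194, 143], [109, 195, 144], [109, 192, 146], [109, 193, 131], [109, 194, 67], [13, 156, 152]]
```

```bash
cat > m2.py <<'E'
from m import *
print("-----")
go("top","pad40",(244,130,276,172),A,(180,255,42),.013)
go("scene","pad40",(278,255,340,305),A,(180,255,42),.013)
for n,roi in(("top",(240,118,268,140)),("scene",(265,262,292,288))):
    c=blob(hsv(F[n],roi,(0,150,60),(6,255,255))|hsv(F[n],roi,(174,150,60),(180,255,255)),roi)
    w=cast(F[n],c,.059); print("red",n,*rect(w))
f=F["top"];g=F["scene"]
# hex flats
for n,roi in(("top",(250,202,270,223)),("top",(204,208,232,234)),("scene",(360,225,398,262))):
    c=blob(hsv(F[n],roi,(17,110,70),(35,255,255)),roi); w=cast(F[n],c,.045)*1000
    t=np.radians(np.arange(0,180,2)); W=np.ptp(w@np.c_[np.cos(t),np.sin(t)].T,axis=0)
    fold=W.reshape(3,30).mean(0) ; print(n,"flat normals (mod60) deg",2*fold.argmin(),fold.min().round(1),fold.max().round(1),"width per 60:",W.reshape(3,30)[:,fold.argmin()].round(1))
# box check in scene: predicted vs seen silhouette extremes
def box(c,yaw,l,w,h):
    k=R.from_euler("z",yaw,degrees=True).as_matrix()
    return np.array([k@[a*l/2,b*w/2,0]+[c[0],c[1],z] for a in(-1,1) for b in(-1,1) for z in(0,h)])
for nm,B,roi,lo,hi in(("blue",box((.5318,.3353),-31.8,.08,.05,.03),(385,305,455,355),(100,120,30),(130,255,255)),
    ("yellow",box((.4746,.0013),-26.4,.06,.04,.016),(310,205,355,240),(20,120,90),(35,255,255))):
  for n in F:
    rr=roi if n=="scene" else ((160,165,210,220) if nm=="blue" else (288,178,330,220))
    c=blob(hsv(F[n],rr,lo,hi),rr); p=proj(F[n],B)
    t=np.radians(np.arange(0,180,30)); D=np.c_[np.cos(t),np.sin(t)].T
    print(nm,n,"mid seen-pred px",(((c@D).max(0)+(c@D).min(0)-(p@D).max(0)-(p@D).min(0))/2).round(2),"width",(np.ptp(c@D,axis=0)-np.ptp(p@D,axis=0)).round(2))
o=r.get_obs(); m=R.from_rotvec(o["orientation"]).as_matrix(); print(m.round(3))
E
python3 m2.py | sed -n '/-----/,$p'
```

```text
-----
pad40 top hullcen [625.4 117.3] rect [625.7 117.3] 2.6 [90.3 58.4]
pad40 scene hullcen [622.8 121.7] rect [625.9 120.4] 3.0 [91.1 62.8]
red top [679.8 121.8] -86.8 [41.1 10.4]
red scene [682.6 125.8] -86.5 [46.3 12. ]
top flat normals (mod60) deg 28 42.3 44.9 width per 60: [46.  41.4 39.6]
top flat normals (mod60) deg 52 50.4 51.0 width per 60: [52.7 49.1 49.3]
scene flat normals (mod60) deg 26 68.1 73.4 width per 60: [84.4 76.  43.8]
blue top mid seen-pred px [-0.8  -0.96 -1.13 -1.   -0.06  0.36] width [-3.82 -2.31 -4.03 -4.12 -2.07 -3.55]
blue scene mid seen-pred px [1.01 0.93 1.22 1.18 0.9  0.21] width [-2.78 -2.05 -2.47 -1.42 -2.4  -2.21]
yellow top mid seen-pred px [ 0.09 -0.13 -0.36 -0.48 -0.25 -0.14] width [-0.76 -0.23 -1.39 -1.47 -1.11 -1.54]
yellow scene mid seen-pred px [-0.33 -0.4  -0.31 -0.43 -0.2   0.02] width [-0.49 -1.22 -1.34 -1.02 -1.43 -1.12]
[[-0.914  0.406 -0.   ]
 [ 0.406  0.914 -0.001]
 [-0.    -0.001 -1.   ]]
```

```bash
cat > plan.py <<'E'
import sys; from h import *
# usage: plan.py x,y,z,jawyaw(deg, or 'k' keep) ... in mm
def show(wps):
    o=r.get_obs(); m=R.from_rotvec(o["orientation"]); p=o["tcp_pos"]; M=m.as_matrix()
    y0=np.degrees(np.arctan2(M[1,1],M[0,1])); print("clock %.2f tcp"%o["clock"],(p*1000).round(1),"jaw %.1f"%y0,"F",o["contact_force"].round(1),"w %.4f"%o["grip_width"])
    for w in wps:
        a=w.split(","); t=np.array(list(map(float,a[:3])))/1000
        yw=y0 if a[3]=="k" else float(a[3]); d=((yw-y0)+90)%180-90; yaw=np.radians(y0+d)
        y=np.array([np.cos(yaw),np.sin(yaw),0]); z=np.array([0,0,-1.]); G=R.from_matrix(np.c_[np.cross(y,z),y,z])
        print(w,np.r_[(m.inv()*G).as_rotvec()/np.pi,M.T@(t-p)/.4].round(3).tolist())
show(sys.argv[1:])
E
python3 plan.py 441,249,120,66 441,249,15,66
```

```text
clock 0.30 tcp [273.8 616.7 204.2] jaw 66.1 F [0.4 0.4 1. ] w 0.0853
441,249,120,66 [-0.0, 0.0, 0.0, -0.755, -0.671, 0.211]
441,249,15,66 [-0.0, 0.0, 0.0, -0.755, -0.67, 0.474]
```

Call:
apply_moves(
  plan=[
    [[0,0,0,-0.755,-0.67,0.21,-1],[0,0,0,-0.755,-0.67,0.21,-1],[0,0,0,-0.755,-0.67,0.21,-1],[0,0,0,-0.755,-0.67,0.21,-1],[0,0,0,-0.755,-0.67,0.21,-1],[0,0,0,-0.755,-0.67,0.21,-1],[0,0,0,-0.755,-0.67,0.21,-1],[0,0,0,-0.755,-0.67,0.21,-1],[0,0,0,-0.755,-0.67,0.21,-1],[0,0,0,-0.755,-0.67,0.21,-1],[0,0,0,-0.755,-0.67,0.21,-1],[0,0,0,-0.755,-0.67,0.21,-1]],
  ],
  force=50,
)

```text
clock: 1.3
tcp_pos: [0.442, 0.2468, 0.1204]
orientation: [-0.66, -3.071, 0.002]
contact_force: [0.8, -0.2, -0.6]
grip_width: 0.0853
```

```bash
python3 plan.py 441,249,15,66
```

```text
clock 1.30 tcp [442.  246.8 120.4] jaw 65.8 F [ 0.8 -0.2 -0.6] w 0.0853
441,249,15,66 [-0.0, 0.0, -0.001, 0.005, 0.004, 0.263]
```

Call:
apply_moves(
  plan=[
    [[0,0,0,0.004,0.004,0.1,-1],[0,0,0,0.004,0.004,0.2,-1],[0,0,0,0.004,0.004,0.24,-1],[0,0,0,0.004,0.004,0.263,-1],[0,0,0,0.004,0.004,0.263,1],[0,0,0,0.004,0.004,0.263,1],[0,0,0,0.004,0.004,0.263,1],[0,0,0,0.004,0.004,0.263,1],[0,0,0,0.004,0.004,0.263,1],[0,0,0,0.004,0.004,0.263,1],[0,0,0,0.004,0.004,0.263,1],[0,0,0,0.004,0.004,0.263,1]],
  ],
)

```text
clock: 2.3
tcp_pos: [0.4427, 0.2529, 0.0184]
orientation: [0.652, 3.07, 0.006]
contact_force: [-2.8, -2.2, 17.8]
grip_width: -0.0001
```

```bash
python3 plan.py 441,249,100,k 636,-127,100,k 636,-127,26,k
```

```text
clock 2.30 tcp [442.7 252.9  18.4] jaw 66.0 F [-2.8 -2.2 17.8] w -0.0001
441,249,100,k [0.001, 0.001, -0.0, -0.001, -0.01, -0.204]
636,-127,100,k [0.001, 0.001, -0.0, -0.828, -0.671, -0.205]
636,-127,26,k [0.001, 0.001, -0.0, -0.827, -0.671, -0.02]
```

The grip shut on nothing, with about 18 N upward. I'll look before moving.

```bash
cat > look.py <<'E'
import sys; from h import *
# look.py out  n:x0,y0,x1,y1 ...  stacked crops, each width 780
out=[];
for a in sys.argv[2:]:
    n,q=a.split(":"); x0,y0,x1,y1=map(int,q.split(",")); f=r.grab_frame(n)
    i=f["pixels"][y0:y1,x0:x1]; s=480/max(i.shape[:2]); s=min(390/i.shape[1],590/i.shape[0]); out.append(cv2.resize(i,None,fx=s,fy=s,interpolation=cv2.INTER_CUBIC))
H=max(i.shape[0] for i in out); out=[cv2.copyMakeBorder(i,0,H-i.shape[0],0,5,cv2.BORDER_CONSTANT) for i in out]
cv2.imwrite("pics/"+sys.argv[1],np.hstack(out))
E
python3 look.py l1.png top:150,120,310,290 scene:340,160,500,350
```

```text
(no output)
```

View pics/l1.png

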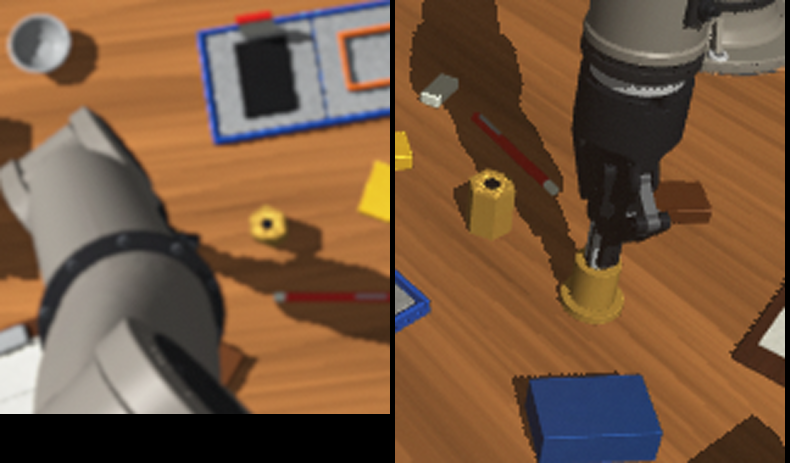

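The picture shows the bushing still upright at scene (420,275), with the shut fingers down in its bore. So they closed before the descent was finished. I'll rise straight up and then separate the descent from the closing.

Call:
apply_moves(
  plan=[
    [[0,0,0,0,0,-0.03,1],[0,0,0,0,0,-0.06,1],[0,0,0,0,0,-0.1,1],[0,0,0,0,0,-0.15,1],[0,0,0,0,0,-0.2,1],[0,0,0,0,0,-0.25,1],[0,0,0,0,0,-0.25,-1],[0,0,0,0,0,-0.25,-1]],
  ],
)

```text
clock: 3.07
tcp_pos: [0.4414, 0.2524, 0.1173]
orientation: [0.651, 3.071, 0.005]
contact_force: [0.9, -0.3, 0.5]
grip_width: 0.023
```

```bash
python3 plan.py 441,249,15,66; python3 look.py l2.png scene:340,160,500,350 top:150,120,310,290
```

```text
clock 3.07 tcp [441.4 252.4 117.3] jaw 66.1 F [ 0.9 -0.3  0.5] w 0.0230
441,249,15,66 [0.001, 0.001, 0.0, -0.002, -0.009, 0.256]
```

View pics/l2.png

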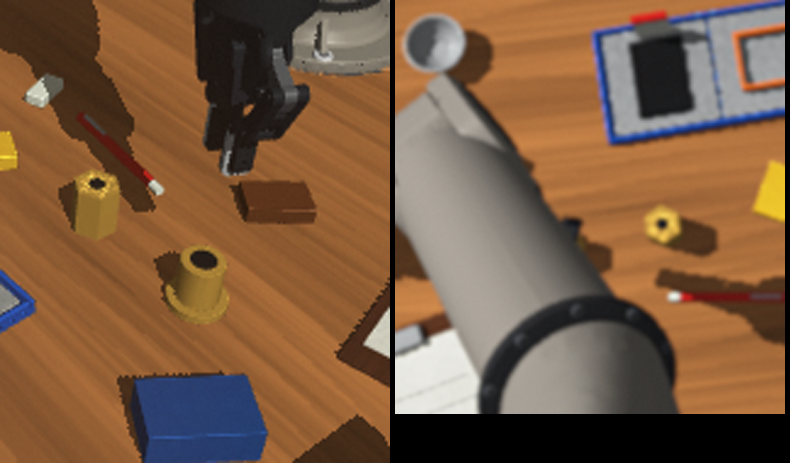

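```bash
python3 - <<'E'
from h import *
f=r.grab_frame("scene"); o=r.get_obs(); print(proj(f,o["tcp_pos"]),o["tcp_pos"],o["clock"])
print("bush base/top pred",proj(f,[.441,.249,0]),proj(f,[.441,.249,.045]))
roi=(415,255,435,277); m=cv2.inRange(cv2.cvtColor(up(f,roi),cv2.COLOR_BGR2HSV),(0,0,0),(180,255,60)); c=blob(m,roi)
print("bore px",c.min(0),c.max(0),rect(cast(f,c,.045)))
E
```

```text
[[430.29927973 237.92792211]] [0.43987459 0.25132053 0.11498418] 3.2167
bush base/top pred [[420.1200292  283.38023538]] [[423.37573139 266.34558198]]
bore px [417.875 262.875] [428.125 269.625] (array([441.2, 248.5]), -34.2, array([19.4, 18.3]))
```

Call:
apply_moves(
  plan=[
    [[0,0,0,0,-0.006,0,-1],[0,0,0,0,-0.006,0,-1],[0,0,0,0,-0.006,0,-1],[0,0,0,0,-0.006,0,-1],[0,0,0,0,-0.006,0,-1],[0,0,0,0,-0.006,0.08,-1],[0,0,0,0,-0.006,0.16,-1],[0,0,0,0,-0.006,0.22,-1],[0,0,0,0,-0.006,0.255,-1],[0,0,0,0,-0.006,0.255,-1]],
  ],
)

```text
clock: 4.05
tcp_pos: [0.4373, 0.2481, 0.0106]
orientation: [-0.65, -3.07, 0.007]
contact_force: [0.3, -0.1, 0.1]
grip_width: 0.0856
```

```bash
python3 plan.py 441,249,15,66; python3 look.py l3.png scene:360,180,480,320
```

```text
clock 4.05 tcp [437.3 248.1  10.6] jaw 66.1 F [ 0.3 -0.1  0.1] w 0.0856
441,249,15,66 [-0.002, -0.001, 0.0, -0.007, 0.006, -0.011]
```

View pics/l3.png

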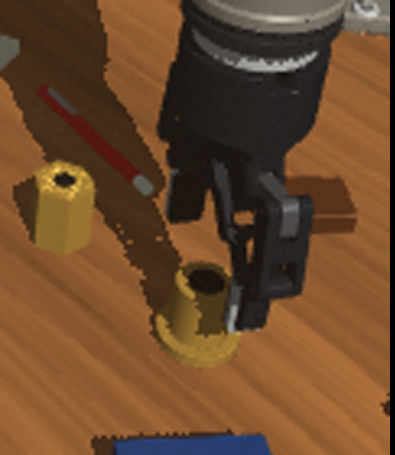

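```bash
python3 - <<'E'
from h import *
f=r.grab_frame("scene"); o=r.get_obs(); p=o["tcp_pos"];M=R.from_rotvec(o["orientation"]).as_matrix();print(p,o["joints"].round(3))
for s in(-1,0,1):
  for b in(0,.013):
    q=p+M@[0,s*.046,-b]; print(s,b,q.round(3),(proj(f,q)[0]-[360,180])*395/120)
E
```

```text
[0.43935305 0.24932033 0.01334718] [-0.72   0.483  0.099  2.106 -0.087  0.557  0.595]
-1 0 [0.421 0.207 0.013] [175.49526769 270.18344547]
-1 0.013 [0.421 0.207 0.026] [178.20145228 254.32460484]
0 0 [0.439 0.249 0.013] [203.40566123 323.23244733]
0 0.013 [0.439 0.249 0.026] [206.5077269  307.11675786]
1 0 [0.458 0.291 0.013] [234.10608789 381.58443686]
1 0.013 [0.458 0.291 0.026] [237.67191958 365.23902407]
```

The fingertips appear about 27 mm higher in the image than the TCP reading says: front tip at crop (245,325), against a predicted (238,365). The earlier contact fits this too. The shut tips met the 45 mm top at a reading of 18.4, so reading ≈ true height − 26.5 mm. In xy it agrees. I'll go lower in small steps while watching the force.

Call:
apply_moves(
  plan=[
    [[0,0,0,0,0,0.02,-1],[0,0,0,0,0,0.04,-1],[0,0,0,0,0,0.06,-1],[0,0,0,0,0,0.06,-1]],
  ],
)

```text
clock: 4.48
tcp_pos: [0.4387, 0.249, -0.0117]
orientation: [-0.651, -3.072, 0.002]
contact_force: [-0.9, -0.1, -0.2]
grip_width: 0.0856
```

```bash
python3 plan.py 441,249,-10,66; python3 look.py l4.png scene:360,180,480,320
```

```text
clock 4.48 tcp [438.7 249.  -11.7] jaw 66.1 F [-0.9 -0.1 -0.2] w 0.0856
441,249,-10,66 [-0.0, -0.0, 0.0, -0.005, 0.002, -0.004]
```

View pics/l4.png

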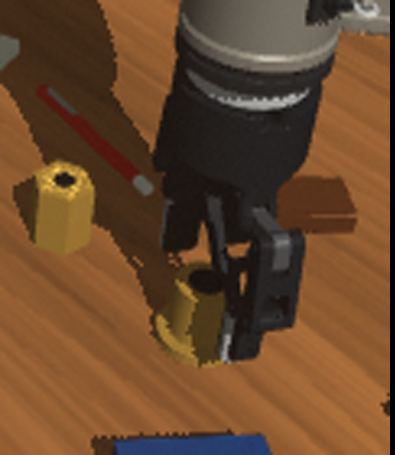

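The fingers now straddle the bushing, with the front tip at crop (240,357) as predicted. I'll close.

Call:
apply_moves(
  plan=[
    [[0,0,0,-0.004,0,0,1],[0,0,0,-0.004,0,0,1],[0,0,0,-0.004,0,0,1],[0,0,0,-0.004,0,0,1],[0,0,0,-0.004,0,0,1],[0,0,0,-0.004,0,0,1],[0,0,0,-0.004,0,-0.1,1],[0,0,0,-0.004,0,-0.2,1],[0,0,0,-0.004,0,-0.25,1]],
  ],
)

```text
clock: 5.28
tcp_pos: [0.4419, 0.2493, 0.0924]
orientation: [0.652, 3.071, 0.003]
contact_force: [1.3, 0.7, -2.3]
grip_width: 0.0342
```

```bash
python3 plan.py 637,-124,80,k 637,-124,0,k
```

```text
clock 5.28 tcp [441.9 249.3  92.4] jaw 66.0 F [ 1.3  0.7 -2.3] w 0.0342
637,-124,80,k [0.001, 0.0, -0.0, -0.825, -0.655, 0.031]
637,-124,0,k [0.001, 0.0, -0.0, -0.824, -0.655, 0.231]
```

Call:
apply_moves(
  plan=[
    [[0,0,0,-0.825,-0.655,0.03,1],[0,0,0,-0.825,-0.655,0.03,1],[0,0,0,-0.825,-0.655,0.03,1],[0,0,0,-0.825,-0.655,0.03,1],[0,0,0,-0.825,-0.655,0.03,1],[0,0,0,-0.825,-0.655,0.03,1],[0,0,0,-0.825,-0.655,0.03,1],[0,0,0,-0.825,-0.655,0.03,1],[0,0,0,-0.825,-0.655,0.03,1],[0,0,0,-0.825,-0.655,0.03,1],[0,0,0,-0.825,-0.655,0.03,1],[0,0,0,-0.825,-0.655,0.03,1]],
  ],
)

```text
clock: 6.28
tcp_pos: [0.6361, -0.1297, 0.0767]
orientation: [0.661, 3.071, -0.004]
contact_force: [0.4, 0.4, -2.6]
grip_width: 0.0346
```

```bash
python3 plan.py 637,-125,-1,k
```

```text
clock 6.28 tcp [ 636.1 -129.7   76.7] jaw 65.7 F [ 0.4  0.4 -2.6] w 0.0346
637,-125,-1,k [-0.001, 0.0, 0.0, 0.003, 0.012, 0.194]
```

Call:
apply_moves(
  plan=[
    [[0,0,0,0,0,0,1],[0,0,0,0,0,0,1],[0,0,0,0,0,0.08,1],[0,0,0,0,0,0.14,1],[0,0,0,0,0,0.175,1],[0,0,0,0,0,0.185,1],[0,0,0,0,0,0.185,1]],
  ],
)

```text
clock: 6.87
tcp_pos: [0.6352, -0.1234, 0.0024]
orientation: [-0.649, -3.071, -0.0]
contact_force: [-0.0, -0.2, -1.9]
grip_width: 0.035
```

```bash
python3 plan.py 637,-125,-2,k; python3 look.py l5.png scene:200,180,290,300 top:300,90,400,180
```

```text
clock 6.87 tcp [ 635.2 -123.4    2.4] jaw 66.1 F [-0.  -0.2 -1.9] w 0.0350
637,-125,-2,k [-0.0, -0.001, -0.0, -0.006, -0.002, 0.011]
```

View pics/l5.png

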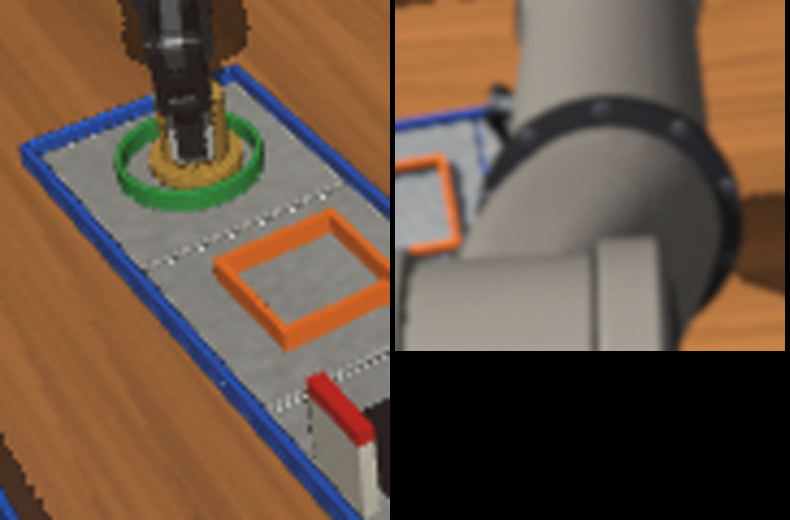

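The bushing is centred in the green ring, with its flange at crop (196,160). I'll set it down, release and rise.

Call:
apply_moves(
  plan=[
    [[0,0,0,-0.003,0,0.006,1],[0,0,0,-0.003,0,0.01,1],[0,0,0,-0.003,0,0.01,1],[0,0,0,-0.003,0,0.01,-1],[0,0,0,-0.003,0,0.01,-1],[0,0,0,-0.003,0,0.01,-1],[0,0,0,-0.003,0,0.01,-1],[0,0,0,-0.003,0,0.01,-1],[0,0,0,-0.003,0,-0.07,-1],[0,0,0,-0.003,0,-0.15,-1],[0,0,0,-0.003,0,-0.2,-1],[0,0,0,-0.003,0,-0.2,-1]],
  ],
)

```text
clock: 7.97
tcp_pos: [0.6407, -0.126, 0.0886]
orientation: [0.651, 3.065, 0.001]
contact_force: [-0.2, -0.5, -0.2]
grip_width: 0.0855
```

```bash
python3 plan.py 448.5,131,70,88 448.5,131,-12,88
```

```text
clock 7.97 tcp [ 640.7 -126.    88.6] jaw 66.0 F [-0.2 -0.5 -0.2] w 0.0855
448.5,131,70,88 [0.0, 0.003, -0.122, 0.7, 0.392, 0.042]
448.5,131,-12,88 [0.0, 0.003, -0.122, 0.702, 0.391, 0.247]
```

Call:
apply_moves(
  plan=[
    [[0,0,-0.122,0.7,0.392,0.04,-1],[0,0,-0.122,0.7,0.392,0.04,-1],[0,0,-0.122,0.7,0.392,0.04,-1],[0,0,-0.122,0.7,0.392,0.04,-1],[0,0,-0.122,0.7,0.392,0.04,-1],[0,0,-0.122,0.7,0.392,0.04,-1],[0,0,-0.122,0.7,0.392,0.04,-1],[0,0,-0.122,0.7,0.392,0.04,-1],[0,0,-0.122,0.7,0.392,0.04,-1],[0,0,-0.122,0.7,0.392,0.04,-1],[0,0,-0.122,0.7,0.392,0.04,-1],[0,0,-0.122,0.7,0.392,0.04,-1]],
  ],
)

```text
clock: 8.97
tcp_pos: [0.4458, 0.1306, 0.0674]
orientation: [0.058, 3.141, -0.001]
contact_force: [0.1, 0.1, -0.8]
grip_width: 0.0853
```

```bash
python3 plan.py 448.5,131,-12,88; python3 m2.py|sed -n '/-----/,$p'|grep "flat"; python3 plan.py
```

```text
clock 8.97 tcp [445.8 130.6  67.4] jaw 87.9 F [ 0.1  0.1 -0.8] w 0.0853
448.5,131,-12,88 [-0.0, 0.0, -0.001, -0.007, 0.001, 0.199]
clock 9.07 tcp [445.8 130.6  67.4] jaw 87.9 F [-0.6  1.1  1. ] w 0.0854Traceback (most recent call last):
  File "m2.py", line 1, in <module>
    from m import *
  File "m.py", line 19, in <module>
    go("top","bbush bore",(206,212,226,228),A,(180,255,70),.045)
    ~~^^^^^^^^^^^^^^^^^^^^^^^^^^^^^^^^^^^^^^^^^^^^^^^^^^^^^^^^^^
  File "m.py", line 5, in go
    f=F[n]; c=blob(hsv(f,roi,lo,hi),roi); w=cast(f,c,z)
              ~~~~^^^^^^^^^^^^^^^^^^^^^^
  File "h.py", line 14, in blob
    c=max(cs,key=cv2.contourArea)[:,0].astype(float)
      ~~~^^^^^^^^^^^^^^^^^^^^^^^^
ValueError: max() iterable argument is empty
```

Call:
apply_moves(
  plan=[
    [[0,0,0,-0.006,0,0.08,-1],[0,0,0,-0.006,0,0.15,-1],[0,0,0,-0.006,0,0.198,-1],[0,0,0,-0.006,0,0.198,-1],[0,0,0,-0.006,0,0.198,1],[0,0,0,-0.006,0,0.198,1],[0,0,0,-0.006,0,0.198,1],[0,0,0,-0.006,0,0.198,1],[0,0,0,-0.006,0,0.198,1],[0,0,0,-0.006,0,0.198,1],[0,0,0,-0.006,0,0.198,1]],
  ],
)

```text
clock: 9.98
tcp_pos: [0.4484, 0.1321, -0.0104]
orientation: [0.055, 3.139, 0.002]
contact_force: [-0.6, -0.8, 6.4]
grip_width: 0.0354
```

```bash
python3 plan.py 448.5,131,80,k 631,-2,80,93 631,-2,-2,93
```

```text
clock 9.98 tcp [448.4 132.1 -10.4] jaw 88.0 F [-0.6 -0.8  6.4] w 0.0354
448.5,131,80,k [0.0, 0.001, -0.0, -0.001, -0.002, -0.226]
631,-2,80,93 [0.0, 0.001, -0.028, -0.468, -0.319, -0.225]
631,-2,-2,93 [0.0, 0.001, -0.028, -0.468, -0.319, -0.02]
```

Call:
apply_moves(
  plan=[
    [[0,0,0,0,0,-0.09,1],[0,0,0,0,0,-0.18,1],[0,0,0,-0.03,-0.02,-0.225,1],[0,0,-0.028,-0.468,-0.319,-0.225,1],[0,0,-0.028,-0.468,-0.319,-0.225,1],[0,0,-0.028,-0.468,-0.319,-0.225,1],[0,0,-0.028,-0.468,-0.319,-0.225,1],[0,0,-0.028,-0.468,-0.319,-0.225,1],[0,0,-0.028,-0.468,-0.319,-0.225,1],[0,0,-0.028,-0.468,-0.319,-0.225,1],[0,0,-0.028,-0.468,-0.319,-0.225,1],[0,0,-0.028,-0.468,-0.319,-0.225,1]],
  ],
)

```text
clock: 10.98
tcp_pos: [0.6287, -0.001, 0.078]
orientation: [0.086, -3.139, -0.001]
contact_force: [-0.3, -0.1, -2.3]
grip_width: 0.0352
```

```bash
python3 plan.py 631,-2,1,93
```

```text
clock 10.98 tcp [628.7  -1.   78. ] jaw 93.1 F [-0.3 -0.1 -2.3] w 0.0352
631,-2,1,93 [0.0, -0.0, 0.001, -0.006, -0.003, 0.193]
```

Call:
apply_moves(
  plan=[
    [[0,0,0,-0.004,-0.002,0.06,1],[0,0,0,-0.004,-0.002,0.13,1],[0,0,0,-0.004,-0.002,0.17,1],[0,0,0,-0.004,-0.002,0.19,1],[0,0,0,-0.004,-0.002,0.195,1],[0,0,0,-0.004,-0.002,0.195,1]],
  ],
)

```text
clock: 11.48
tcp_pos: [0.6313, -0.0021, 0.0004]
orientation: [0.086, -3.14, -0.001]
contact_force: [0.7, 0.0, -2.3]
grip_width: 0.0351
```

```bash
python3 plan.py 631,-2,-1.5,93;python3 look.py l6.png scene:220,160,310,290
```

```text
clock 11.48 tcp [ 6.313e+02 -2.100e+00  4.000e-01] jaw 93.1 F [ 0.7  0.  -2.3] w 0.0351
631,-2,-1.5,93 [0.0, -0.0, 0.001, 0.001, 0.0, 0.005]
```

View pics/l6.png

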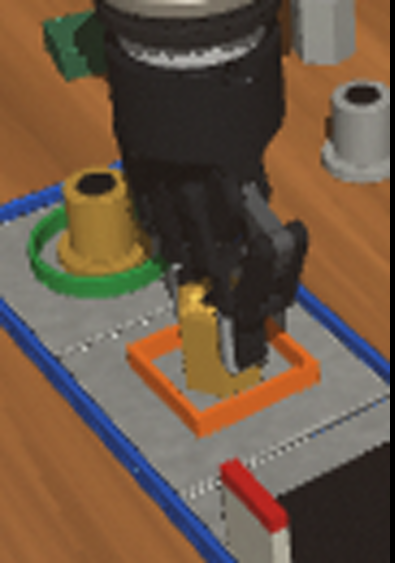

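The bushing stands upright in the ring at crop (100,225). The hex hangs inside the orange square at crop (222,345). I'll lower it slightly, release and rise.

Call:
apply_moves(
  plan=[
    [[0,0,0,0,0,0.005,1],[0,0,0,0,0,0.006,1],[0,0,0,0,0,0.006,-1],[0,0,0,0,0,0.006,-1],[0,0,0,0,0,0.006,-1],[0,0,0,0,0,0.006,-1],[0,0,0,0,0,0.006,-1],[0,0,0,0,0,-0.07,-1],[0,0,0,0,0,-0.15,-1],[0,0,0,0,0,-0.2,-1],[0,0,0,0,0,-0.2,-1]],
  ],
)

```text
clock: 12.45
tcp_pos: [0.6352, -0.003, 0.0853]
orientation: [-0.083, 3.132, 0.001]
contact_force: [1.6, 0.1, -0.2]
grip_width: 0.0852
```

```bash
python3 plan.py 532,336,70,58.2 532,336,-21,58.2; cat > m3.py <<'E'
from h import *
# blue plate via Otsu-free mask, top-face rect, and bores of placed parts
F={n:r.grab_frame(n) for n in("top","scene")}
def hsv(f,roi,lo,hi): return cv2.inRange(cv2.cvtColor(up(f,roi),cv2.COLOR_BGR2HSV),lo,hi)
for n,roi in(("top",(160,165,215,225)),("scene",(380,300,460,360))):
    f=F[n]; c=blob(hsv(f,roi,(95,90,20),(130,255,255)),roi)
    h=cv2.convexHull(c.astype(np.float32)); q=cv2.approxPolyDP(h,2.0,True)[:,0]
    print(n,q.round(1).tolist()); print(cast(f,q,.03).round(4).tolist(),rect(cast(f,c,.03)))
E
python3 m3.py
```

```text
clock 12.45 tcp [635.2  -3.   85.3] jaw 93.0 F [ 1.6  0.1 -0.2] w 0.0852
532,336,70,58.2 [0.001, 0.003, 0.194, 0.213, 0.86, 0.037]
532,336,-21,58.2 [0.001, 0.003, 0.194, 0.215, 0.86, 0.264]
top [[179.89999389648438, 175.39999389648438], [196.89999389648438, 184.39999389648438], [184.60000610351562, 207.60000610351562], [167.10000610351562, 200.10000610351562]]
[[0.5768, 0.3365], [0.5461, 0.2926], [0.4864, 0.33], [0.5126, 0.3752]] (array([530.7, 333.7]), -31.1, array([78.2, 54.6]))
scene [[440.6000061035156, 314.1000061035156], [448.8999938964844, 336.3999938964844], [445.6000061035156, 348.1000061035156], [398.8999938964844, 349.8999938964844], [395.1000061035156, 315.3999938964844]]
[[0.4885, 0.3387], [0.5118, 0.3775], [0.5329, 0.3897], [0.5954, 0.3508], [0.5543, 0.2971]] (array([541.6, 344.3]), -31.3, array([85.5, 69.2]))
```

Call:
apply_moves(
  plan=[
    [[0,0,0.194,0.213,0.86,0.035,-1],[0,0,0.194,0.213,0.86,0.035,-1],[0,0,0.194,0.213,0.86,0.035,-1],[0,0,0.194,0.213,0.86,0.035,-1],[0,0,0.194,0.213,0.86,0.035,-1],[0,0,0.194,0.213,0.86,0.035,-1],[0,0,0.194,0.213,0.86,0.035,-1],[0,0,0.194,0.213,0.86,0.035,-1],[0,0,0.194,0.213,0.86,0.035,-1],[0,0,0.194,0.213,0.86,0.035,-1],[0,0,0.194,0.213,0.86,0.035,-1],[0,0,0.194,0.213,0.86,0.035,-1]],
  ],
  force=80,
)

```text
clock: 13.55
tcp_pos: [0.528, 0.3343, 0.065]
orientation: [-0.863, -3.02, 0.004]
contact_force: [0.2, -0.5, -1.0]
grip_width: 0.0855
```

```bash
python3 plan.py 532,335.5,-20,58.2
```

```text
clock 13.55 tcp [528.  334.3  65. ] jaw 58.1 F [ 0.2 -0.5 -1. ] w 0.0855
532,335.5,-20,58.2 [-0.001, 0.0, -0.001, -0.007, 0.008, 0.213]
```

Call:
apply_moves(
  plan=[
    [[0,0,0,-0.005,0.005,0.08,-1],[0,0,0,-0.005,0.005,0.15,-1],[0,0,0,-0.005,0.005,0.195,-1],[0,0,0,-0.005,0.005,0.212,-1],[0,0,0,-0.005,0.005,0.212,-1],[0,0,0,-0.005,0.005,0.212,1],[0,0,0,-0.005,0.005,0.212,1],[0,0,0,-0.005,0.005,0.212,1],[0,0,0,-0.005,0.005,0.212,1],[0,0,0,-0.005,0.005,0.212,1],[0,0,0,-0.005,0.005,0.212,1]],
  ],
)

```text
clock: 14.47
tcp_pos: [0.5327, 0.3376, -0.0163]
orientation: [0.862, 3.018, 0.005]
contact_force: [-0.1, 0.4, 5.5]
grip_width: 0.0483
```

```bash
python3 plan.py 532,335.5,60,k 626,119,60,92.8
```

```text
clock 14.47 tcp [532.7 337.6 -16.3] jaw 58.1 F [-0.1  0.4  5.5] w 0.0483
532,335.5,60,k [0.001, 0.001, -0.0, -0.001, -0.005, -0.191]
626,119,60,92.8 [0.001, 0.001, -0.193, -0.487, -0.34, -0.191]
```

Call:
apply_moves(
  plan=[
    [[0,0,0,0,0,-0.06,1],[0,0,0,0,0,-0.13,1],[0,0,0,0,0,-0.19,1],[0,0,-0.05,-0.12,-0.085,-0.19,1],[0,0,-0.193,-0.487,-0.34,-0.19,1],[0,0,-0.193,-0.487,-0.34,-0.19,1],[0,0,-0.193,-0.487,-0.34,-0.19,1],[0,0,-0.193,-0.487,-0.34,-0.19,1],[0,0,-0.193,-0.487,-0.34,-0.19,1],[0,0,-0.193,-0.487,-0.34,-0.19,1],[0,0,-0.193,-0.487,-0.34,-0.19,1],[0,0,-0.193,-0.487,-0.34,-0.19,1]],
  ],
)

```text
clock: 15.47
tcp_pos: [0.6243, 0.119, 0.0577]
orientation: [0.079, -3.141, -0.001]
contact_force: [-0.4, 0.7, -2.6]
grip_width: 0.0483
```

```bash
python3 plan.py 626,119,2,92.8
```

```text
clock 15.47 tcp [624.3 119.   57.7] jaw 92.9 F [-0.4  0.7 -2.6] w 0.0483
626,119,2,92.8 [0.0, -0.0, 0.0, -0.004, -0.0, 0.139]
```

Call:
apply_moves(
  plan=[
    [[0,0,0,-0.003,0,0.05,1],[0,0,0,-0.003,0,0.1,1],[0,0,0,-0.003,0,0.13,1],[0,0,0,-0.003,0,0.138,1],[0,0,0,-0.003,0,0.138,1],[0,0,0,-0.003,0,0.138,1]],
  ],
)

```text
clock: 15.97
tcp_pos: [0.626, 0.1193, 0.0027]
orientation: [-0.081, 3.14, 0.001]
contact_force: [0.6, 0.3, -1.9]
grip_width: 0.0485
```

```bash
python3 plan.py 626,119,-2,92.8; cat > m4.py <<'E'
from h import *
f=r.grab_frame("scene"); roi=(250,210,370,330); u=cv2.resize(f["pixels"][roi[1]:roi[3],roi[0]:roi[2]],None,fx=6,fy=6,interpolation=cv2.INTER_CUBIC)
# overlay nothing: plain enlarged view
cv2.imwrite("pics/l7.png",u[:600])
E
python3 m4.py
```

```text
clock 15.97 tcp [626.  119.3   2.7] jaw 92.9 F [ 0.6  0.3 -1.9] w 0.0485
626,119,-2,92.8 [0.0, 0.0, 0.001, 0.0, -0.001, 0.012]
```

View pics/l7.png

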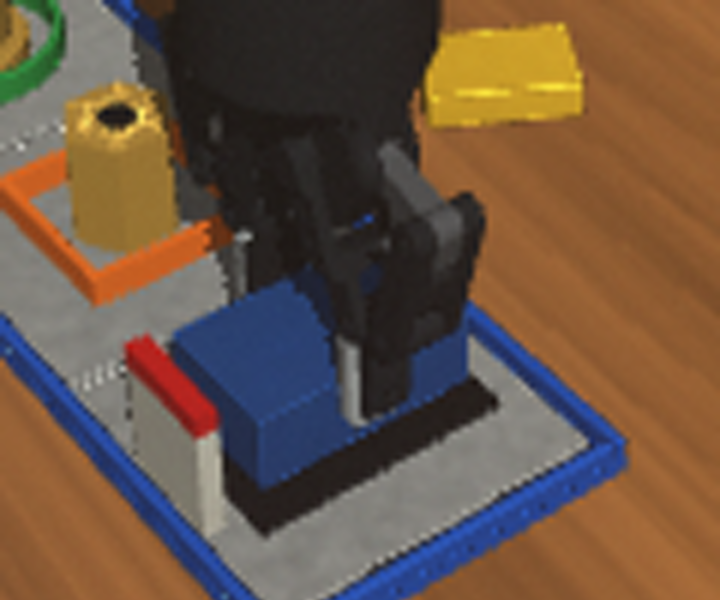

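The hex stands in the orange square at crop (120,170). The blue plate hovers over the pad, its +y lower edge running (268,487)–(468,375), against the pad's +y edge (265,535)–(497,400). I'll check the offset within this one camera.

```bash
python3 - <<'E'
from h import *
f=r.grab_frame("scene"); c=lambda q,z:cast(f,np.array(q)/6+[250,210],z)*1000
A=c([[265,535],[497,400]],.013); B=c([[268,487],[468,375]],.019); C=c([[262,420],[172,335]],.049)
print(A.round(1),B.round(1),C.round(1))
a=np.radians(2.8); X=np.array([np.cos(a),np.sin(a)]);Y=np.array([-X[1],X[0]])
# pad centre from its +y corners; plate centre from its +y lower corners / top +x corners
pc=A.mean(0)-31*Y; print("pad",pc.round(1),"len",np.linalg.norm(A[0]-A[1]),"yaw",np.degrees(np.arctan2(*(A[0]-A[1])[::-1])))
print("plate",(B.mean(0)-25*Y).round(1),"len",np.linalg.norm(B[0]-B[1]),"yaw",np.degrees(np.arctan2(*(B[0]-B[1])[::-1])),"top:",(C.mean(0)-40*X).round(1),np.linalg.norm(C[0]-C[1]))
E
```

```text
[[669.5 156.5]
 [578.6 149.3]] [[661.5 145.2]
 [583.4 139.7]] [[662.7 146.1]
 [667.2  98.9]]
pad [625.6 121.9] len 91.19836982890273 yaw 4.536317830293797
plate [623.7 117.5] len 78.27767935496675 yaw 4.033127863924445 top: [625.  120.5] 47.41077136870814
```

The plate sits about 2 mm toward −y and 1 mm toward −x of the pad in the same view. I'll correct that, lower and release.

Call:
apply_moves(
  plan=[
    [[0,0,0,-0.003,0.005,0,1],[0,0,0,-0.003,0.005,0.007,1],[0,0,0,-0.003,0.005,0.014,1],[0,0,0,-0.003,0.005,0.014,1],[0,0,0,-0.003,0.005,0.014,-1],[0,0,0,-0.003,0.005,0.014,-1],[0,0,0,-0.003,0.005,0.014,-1],[0,0,0,-0.003,0.005,0.014,-1],[0,0,0,-0.003,0.005,0.014,-1],[0,0,0,-0.003,0.005,-0.07,-1],[0,0,0,-0.003,0.005,-0.15,-1],[0,0,0,-0.003,0.005,-0.18,-1]],
  ],
)

```text
clock: 17.07
tcp_pos: [0.6293, 0.1208, 0.0783]
orientation: [-0.078, 3.135, 0.002]
contact_force: [0.5, 0.5, 0.2]
grip_width: 0.0856
```

```bash
python3 plan.py 475,2,60,63.6 475,2,-22,63.6
```

```text
clock 17.07 tcp [629.3 120.8  78.3] jaw 92.9 F [0.5 0.5 0.2] w 0.0856
475,2,60,63.6 [0.001, 0.002, 0.163, 0.4, -0.277, 0.043]
475,2,-22,63.6 [0.001, 0.002, 0.163, 0.401, -0.278, 0.248]
```

Call:
apply_moves(
  plan=[
    [[0,0,0.163,0.398,-0.277,0.04,-1],[0,0,0.163,0.398,-0.277,0.04,-1],[0,0,0.163,0.398,-0.277,0.04,-1],[0,0,0.163,0.398,-0.277,0.04,-1],[0,0,0.163,0.398,-0.277,0.04,-1],[0,0,0.163,0.398,-0.277,0.04,-1],[0,0,0.163,0.398,-0.277,0.04,-1],[0,0,0.163,0.398,-0.277,0.04,-1],[0,0,0.163,0.398,-0.277,0.04,-1],[0,0,0.163,0.398,-0.277,0.04,-1]],
  ],
)

```text
clock: 17.9
tcp_pos: [0.4749, 0.0027, 0.0584]
orientation: [0.716, 3.058, 0.001]
contact_force: [0.4, 0.1, 0.1]
grip_width: 0.0856
```

```bash
python3 plan.py 475,2,-23,63.6
```

```text
clock 17.90 tcp [474.9   2.7  58.4] jaw 63.6 F [0.4 0.1 0.1] w 0.0856
475,2,-23,63.6 [0.0, 0.0, 0.0, -0.001, -0.002, 0.203]
```

Call:
apply_moves(
  plan=[
    [[0,0,0,0,-0.001,0.08,-1],[0,0,0,0,-0.001,0.15,-1],[0,0,0,0,-0.001,0.19,-1],[0,0,0,0,-0.001,0.202,-1],[0,0,0,0,-0.001,0.202,-1],[0,0,0,0,-0.001,0.202,1],[0,0,0,0,-0.001,0.202,1],[0,0,0,0,-0.001,0.202,1],[0,0,0,0,-0.001,0.202,1],[0,0,0,0,-0.001,0.202,1],[0,0,0,0,-0.001,0.202,1],[0,0,0,0,-0.001,0.202,1]],
  ],
  force=50,
)

```text
clock: 18.9
tcp_pos: [0.4743, 0.0016, -0.0213]
orientation: [0.719, 3.056, 0.002]
contact_force: [-2.5, 0.5, 8.6]
grip_width: 0.0385
```

```bash
python3 plan.py 475,2,80,k 627,121,80,92.9; python3 - <<'E'
from h import *
# placed blue plate and pad: top + scene, same camera
F={n:r.grab_frame(n) for n in("top","scene")}
hs=lambda f,roi,lo,hi:cv2.inRange(cv2.cvtColor(up(f,roi),cv2.COLOR_BGR2HSV),lo,hi)
for n,roi in(("top",(243,128,278,174)),("scene",(272,246,345,305))):
    f=F[n]; m=hs(f,roi,(100,100,40),(120,255,255)); k=cv2.morphologyEx(m,cv2.MORPH_OPEN,np.ones((25,25)))
    c=blob(k,roi); print(n,"blue@43",*rect(cast(f,c,.043)))
    h=cv2.convexHull(c.astype(np.float32)); print(cv2.approxPolyDP(h,1.5,True)[:,0].round(1).tolist())
    d=hs(f,roi,(0,0,0),(180,255,45)); b=blob(d|k,roi); h=cv2.convexHull(b.astype(np.float32)); print(" pad+plate hull",cv2.approxPolyDP(h,1.5,True)[:,0].round(1).tolist())
i=[cv2.resize(F["scene"]["pixels"][235:315,265:355],None,fx=4.4,fy=4.4,interpolation=cv2.INTER_CUBIC),cv2.resize(F["top"]["pixels"][115:185,235:313],None,fx=5.02,fy=5.02,interpolation=cv2.INTER_CUBIC)]
i=[cv2.copyMakeBorder(x,0,360-x.shape[0],0,6,cv2.BORDER_CONSTANT) for x in i]
cv2.imwrite("pics/l8.png",np.hstack(i))
E
```

```text
clock 18.90 tcp [474.3   1.6 -21.3] jaw 63.5 F [-2.5  0.5  8.6] w 0.0385
475,2,80,k [0.0, 0.001, -0.0, -0.002, 0.002, -0.253]
627,121,80,92.9 [0.0, 0.001, -0.163, -0.209, 0.438, -0.252]
top blue@43 [623.3 117.7] 2.4 [88.5 54.4]
[[264.3999938964844, 132.39999389648438], [268.8999938964844, 161.10000610351562], [251.39999389648438, 163.89999389648438], [246.89999389648438, 135.60000610351562]]
 pad+plate hull [[264.3999938964844, 132.39999389648438], [267.3999938964844, 135.39999389648438], [271.6000061035156, 164.10000610351562], [251.39999389648438, 167.10000610351562], [246.89999389648438, 135.60000610351562]]
scene blue@43 [629.  131.7] 3.4 [102.1  72.7]
[[317.8999938964844, 251.10000610351562], [327.3999938964844, 259.3999938964844], [327.1000061035156, 275.6000061035156], [299.1000061035156, 291.3999938964844], [291.6000061035156, 291.8999938964844], [287.1000061035156, 287.6000061035156], [281.8999938964844, 266.3999938964844], [311.8999938964844, 251.10000610351562]]
 pad+plate hull [[317.8999938964844, 251.10000610351562], [327.3999938964844, 259.3999938964844], [332.1000061035156, 276.8999938964844], [293.3999938964844, 298.1000061035156], [287.3999938964844, 290.8999938964844], [281.8999938964844, 266.3999938964844], [311.8999938964844, 251.10000610351562]]
```

View pics/l8.png

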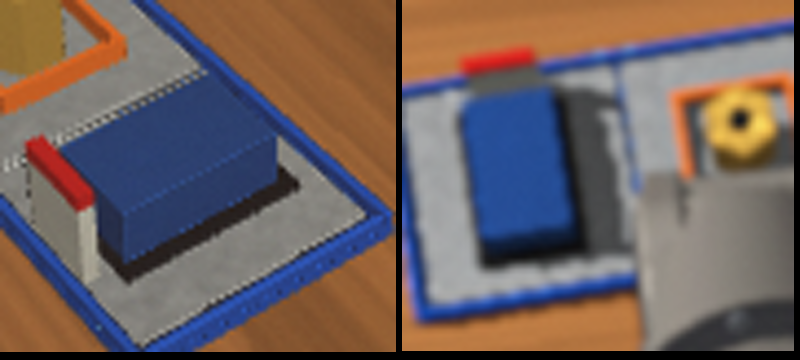

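```bash
python3 - <<'E'
from h import *
F={n:r.grab_frame(n) for n in("top","scene")}
a=np.radians(2.8); T=np.array([[np.cos(a),np.sin(a)],[-np.sin(a),np.cos(a)]])
c=lambda q,z:((cast(F["scene"],np.array(q)/4.4+[265,235],z)*1000-[626,119])@T.T).round(1).tolist()
print("pad +y corners",c([[127,283],[300,185]],.013),"plate bottom",c([[122,263],[277,187]],.013),"top",c([[122,206],[278,136],[206,72],[60,145]],.043))
d=lambda q,z:((cast(F["top"],(np.array(q)-[402,0])/5.02+[235,115],z)*1000-[626,119])@T.T).round(1).tolist()
print("top: pad -x corners",d([[481,268],[585,250]],.013),"plate top",d([[463,105],[553,90],[574,233],[485,247]],.043))
E
```

```text
pad +y corners [[45.9, 35.3], [-45.8, 33.7]] plate bottom [[41.6, 24.9], [-37.0, 28.6]] top [[38.8, 22.9], [-37.3, 28.5], [-36.7, -23.7], [40.1, -22.9]]
top: pad -x corners [[-47.3, 28.7], [-46.9, -29.1]] plate top [[36.5, 22.4], [36.6, -27.1], [-45.1, -26.1], [-44.6, 22.3]]
```

Both cameras agree that the blue plate sits about 2 mm too far in +x and 2 mm too far in −y on the pad: the −x strip is about 8.5 mm where 6 is due, and the +y strip 7.7 mm. I'll leave yellow where it is, regrip blue and shift it.

Call:
apply_moves(
  plan=[
    [[0,0,0,0,0,0,-1],[0,0,0,0,0,0,-1],[0,0,0,0,0,0,-1],[0,0,0,0,0,0,-1],[0,0,0,0,0,0,-1],[0,0,0,0,0,-0.08,-1],[0,0,0,0,0,-0.16,-1],[0,0,0,0,0,-0.25,-1],[0,0,0,0,0,-0.25,-1]],
  ],
)

```text
clock: 19.85
tcp_pos: [0.4772, 0.0015, 0.0827]
orientation: [0.718, 3.05, 0.005]
contact_force: [1.7, 0.3, -0.2]
grip_width: 0.0852
```

```bash
python3 plan.py 627,121,75,92.9
```

```text
clock 19.85 tcp [477.2   1.5  82.7] jaw 63.5 F [ 1.7  0.3 -0.2] w 0.0852
627,121,75,92.9 [0.001, 0.003, -0.163, -0.202, 0.434, 0.023]
```

Call:
apply_moves(
  plan=[
    [[0,0,-0.163,-0.204,0.436,0.02,-1],[0,0,-0.163,-0.204,0.436,0.02,-1],[0,0,-0.163,-0.204,0.436,0.02,-1],[0,0,-0.163,-0.204,0.436,0.02,-1],[0,0,-0.163,-0.204,0.436,0.02,-1],[0,0,-0.163,-0.204,0.436,0.02,-1],[0,0,-0.163,-0.204,0.436,0.02,-1],[0,0,-0.163,-0.204,0.436,0.02,-1],[0,0,-0.163,-0.204,0.436,0.02,-1],[0,0,-0.163,-0.204,0.436,0.02,-1]],
  ],
)

```text
clock: 20.68
tcp_pos: [0.6233, 0.1198, 0.0695]
orientation: [0.076, -3.14, 0.001]
contact_force: [0.5, 0.8, 0.3]
grip_width: 0.0855
```

```bash
python3 plan.py 627,121,-3,92.9
```

```text
clock 20.68 tcp [623.3 119.8  69.5] jaw 92.8 F [0.5 0.8 0.3] w 0.0855
627,121,-3,92.9 [-0.0, -0.0, -0.001, -0.01, 0.003, 0.181]
```

Call:
apply_moves(
  plan=[
    [[0,0,0,-0.008,0.003,0.06,-1],[0,0,0,-0.008,0.003,0.12,-1],[0,0,0,-0.008,0.003,0.165,-1],[0,0,0,-0.008,0.003,0.175,-1],[0,0,0,-0.008,0.003,0.175,-1],[0,0,0,-0.008,0.003,0.175,1],[0,0,0,-0.008,0.003,0.175,1],[0,0,0,-0.008,0.003,0.175,1],[0,0,0,-0.008,0.003,0.175,1],[0,0,0,-0.008,0.003,0.175,1],[0,0,0,-0.008,0.003,0.175,1],[0,0,0,-0.008,0.003,0.175,1]],
  ],
)

```text
clock: 21.68
tcp_pos: [0.6286, 0.1224, 0.0013]
orientation: [-0.078, 3.138, 0.0]
contact_force: [-0.7, -1.3, 5.0]
grip_width: 0.0489
```

```bash
python3 plan.py
```

```text
clock 21.68 tcp [628.6 122.4   1.3] jaw 92.9 F [-0.7 -1.3  5. ] w 0.0489
```

Call:
apply_moves(
  plan=[
    [[0,0,0,0,0,-0.008,1],[0,0,0,0.006,0.004,-0.008,1],[0,0,0,0.006,0.004,-0.008,1],[0,0,0,0.006,0.004,0.001,1],[0,0,0,0.006,0.004,0.001,1],[0,0,0,0.006,0.004,0.001,-1],[0,0,0,0.006,0.004,0.001,-1],[0,0,0,0.006,0.004,0.001,-1],[0,0,0,0.006,0.004,0.001,-1],[0,0,0,0.006,0.004,0.001,-1],[0,0,0,0.006,0.004,-0.09,-1],[0,0,0,0.006,0.004,-0.18,-1]],
  ],
)

```text
clock: 22.68
tcp_pos: [0.6225, 0.1235, 0.0696]
orientation: [0.079, -3.135, 0.002]
contact_force: [0.9, 0.3, 0.4]
grip_width: 0.0859
```

```bash
python3 plan.py 475,1.5,60,63.6
```

```text
clock 22.68 tcp [622.5 123.5  69.6] jaw 92.9 F [0.9 0.3 0.4] w 0.0859
475,1.5,60,63.6 [-0.001, -0.002, 0.163, 0.383, -0.286, 0.027]
```

Call:
apply_moves(
  plan=[
    [[0,0,0.163,0.39,-0.286,0.02,-1],[0,0,0.163,0.39,-0.286,0.02,-1],[0,0,0.163,0.39,-0.286,0.02,-1],[0,0,0.163,0.39,-0.286,0.02,-1],[0,0,0.163,0.39,-0.286,0.02,-1],[0,0,0.163,0.39,-0.286,0.02,-1],[0,0,0.163,0.39,-0.286,0.02,-1],[0,0,0.163,0.39,-0.286,0.02,-1],[0,0,0.163,0.39,-0.286,0.02,-1],[0,0,0.163,0.39,-0.286,0.02,-1]],
  ],
)

```text
clock: 23.52
tcp_pos: [0.4759, 0.0029, 0.0634]
orientation: [0.716, 3.058, 0.001]
contact_force: [0.1, 0.4, 0.3]
grip_width: 0.0854
```

```bash
python3 plan.py 475,2,-23,63.6; cat > m5.py <<'E'
from h import *
F={n:r.grab_frame(n) for n in("top","scene")}
i=[cv2.resize(F["scene"]["pixels"][235:315,265:355],None,fx=4.4,fy=4.4,interpolation=cv2.INTER_CUBIC),cv2.resize(F["top"]["pixels"][115:185,235:313],None,fx=5.02,fy=5.02,interpolation=cv2.INTER_CUBIC)]
i=[cv2.copyMakeBorder(x,0,360-x.shape[0],0,6,cv2.BORDER_CONSTANT) for x in i]
cv2.imwrite("pics/l9.png",np.hstack(i))
E
python3 m5.py
```

```text
clock 23.52 tcp [475.9   2.9  63.4] jaw 63.6 F [0.1 0.4 0.3] w 0.0854
475,2,-23,63.6 [0.0, 0.0, 0.0, 0.001, -0.003, 0.216]
```

View pics/l9.png

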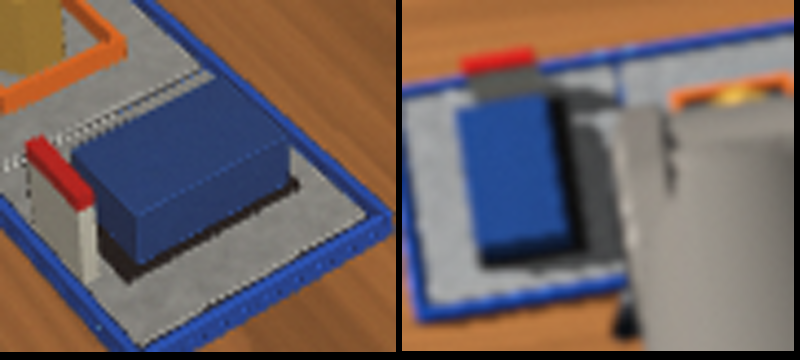

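```bash
cat > m6.py <<'E'
from h import *
F={n:r.grab_frame(n) for n in("top","scene")}
a=np.radians(2.8); T=np.array([[np.cos(a),np.sin(a)],[-np.sin(a),np.cos(a)]])
rel=lambda w:(w*1000-[626,119])@T.T
def hs(i,lo,hi): return cv2.inRange(cv2.cvtColor(i,cv2.COLOR_BGR2HSV),lo,hi)
# top: blue silhouette by saturation edge, hull corners
roi=(244,128,277,172); f=F["top"]; m=cv2.morphologyEx(hs(up(f,roi),(100,110,35),(125,255,255)),cv2.MORPH_OPEN,np.ones((21,21)))
q=cv2.boxPoints(cv2.minAreaRect(blob(m,roi).astype(np.float32))); print("top px",q.round(1).tolist()); print(" z43",rel(cast(f,q,.043)).round(1).tolist()); print(" z13",rel(cast(f,q,.013)).round(1).tolist())
E
python3 m6.py; python3 - <<'E'
from h import *
f=r.grab_frame("scene")
a=np.radians(2.8); T=np.array([[np.cos(a),np.sin(a)],[-np.sin(a),np.cos(a)]])
c=lambda q,z:((cast(f,np.array(q)/4.4+[265,235],z)*1000-[626,119])@T.T).round(1).tolist()
print("pad",c([[127,283],[300,185]],.013),"plate bottom",c([[138,266],[291,183]],.013),"top",c([[136,209],[291,141],[217,76],[72,150]],.043))
E
```

```text
top px [[245.0, 135.8000030517578], [264.0, 132.6999969482422], [268.8999938964844, 163.60000610351562], [249.89999389648438, 166.60000610351562]]
 z43 [[37.9, 28.2], [37.6, -24.4], [-50.9, -24.3], [-50.5, 27.7]]
 z13 [[48.6, 30.9], [48.2, -23.0], [-42.3, -22.9], [-41.9, 30.3]]
pad [[45.9, 35.3], [-45.8, 33.7]] plate bottom [[37.2, 30.3], [-43.4, 30.4]] top [[35.2, 27.8], [-39.9, 34.3], [-39.0, -18.5], [37.7, -17.3]]
```

The plate has overshot: it is now about 1.5 mm toward −x and 2 mm toward +y of the pad centre in both views. I'll retrace the commanded path exactly, so gripping does not shift the plate, and move it back by that amount.

Call:
apply_moves(
  plan=[
    [[0,0,-0.163,-0.2,0.44,-0.02,-1],[0,0,-0.163,-0.2,0.44,-0.02,-1],[0,0,-0.163,-0.2,0.44,-0.02,-1],[0,0,-0.163,-0.2,0.44,-0.02,-1],[0,0,-0.163,-0.2,0.44,-0.02,-1],[0,0,-0.163,-0.2,0.44,-0.02,-1],[0,0,-0.163,-0.2,0.44,-0.02,-1],[0,0,-0.163,-0.2,0.44,-0.02,-1],[0,0,-0.163,-0.2,0.44,-0.02,-1],[0,0,-0.163,-0.2,0.44,-0.02,-1],[0,0,-0.163,-0.2,0.44,-0.02,-1],[0,0,-0.163,-0.2,0.44,-0.02,-1]],
  ],
)

```text
clock: 24.77
tcp_pos: [0.6244, 0.1232, 0.0716]
orientation: [0.078, -3.141, 0.0]
contact_force: [-0.3, 0.9, -0.1]
grip_width: 0.0853
```

Call:
apply_moves(
  plan=[
    [[0,0,0,0,0,0.06,-1],[0,0,0,0,0,0.12,-1],[0,0,0,0,0,0.165,-1],[0,0,0,0,0,0.18,-1],[0,0,0,0,0,0.18,-1],[0,0,0,0,0,0.18,-1],[0,0,0,0,0,0.18,1],[0,0,0,0,0,0.18,1],[0,0,0,0,0,0.18,1],[0,0,0,0,0,0.18,1],[0,0,0,0,0,0.18,1],[0,0,0,0,0,0.18,1]],
  ],
)

```text
clock: 25.77
tcp_pos: [0.6257, 0.1242, 0.0009]
orientation: [-0.079, 3.138, 0.001]
contact_force: [-1.6, -0.4, 4.5]
grip_width: 0.0487
```

```bash
python3 plan.py
```

```text
clock 25.77 tcp [625.7 124.2   0.9] jaw 92.9 F [-1.6 -0.4  4.5] w 0.0487
```

Call:
apply_moves(
  plan=[
    [[0,0,0,0,0,-0.008,1],[0,0,0,-0.004,-0.005,-0.008,1],[0,0,0,-0.004,-0.005,-0.008,1],[0,0,0,-0.004,-0.005,0.001,1],[0,0,0,-0.004,-0.005,0.001,1],[0,0,0,-0.004,-0.005,0.001,-1],[0,0,0,-0.004,-0.005,0.001,-1],[0,0,0,-0.004,-0.005,0.001,-1],[0,0,0,-0.004,-0.005,0.001,-1],[0,0,0,-0.004,-0.005,0.001,-1],[0,0,0,-0.004,-0.005,-0.09,-1],[0,0,0,-0.004,-0.005,-0.18,-1]],
  ],
)

```text
clock: 26.77
tcp_pos: [0.6241, 0.1214, 0.0697]
orientation: [0.079, -3.135, 0.002]
contact_force: [0.9, 0.5, 0.5]
grip_width: 0.0856
```

Call:
apply_moves(
  plan=[
    [[0,0,0.163,0.39,-0.284,0.02,-1],[0,0,0.163,0.39,-0.284,0.02,-1],[0,0,0.163,0.39,-0.284,0.02,-1],[0,0,0.163,0.39,-0.284,0.02,-1],[0,0,0.163,0.39,-0.284,0.02,-1],[0,0,0.163,0.39,-0.284,0.02,-1],[0,0,0.163,0.39,-0.284,0.02,-1],[0,0,0.163,0.39,-0.284,0.02,-1],[0,0,0.163,0.39,-0.284,0.02,-1],[0,0,0.163,0.39,-0.284,0.02,-1],[0,0,0.163,0.39,-0.284,0.02,-1]],
  ],
)

```text
clock: 27.68
tcp_pos: [0.4771, 0.0013, 0.0633]
orientation: [0.717, 3.058, 0.0]
contact_force: [0.6, 0.1, 0.1]
grip_width: 0.0854
```

```bash
python3 plan.py 475,2,-23,63.6; python3 m6.py; sed -i 's/l9.png/l10.png/' m5.py; python3 m5.py
```

```text
clock 27.68 tcp [477.1   1.3  63.3] jaw 63.6 F [0.6 0.1 0.1] w 0.0854
475,2,-23,63.6 [0.0, 0.0, 0.0, 0.006, -0.001, 0.216]
top px [[245.60000610351562, 135.3000030517578], [265.20001220703125, 132.1999969482422], [270.0, 162.89999389648438], [250.39999389648438, 166.0]]
 z43 [[39.1, 26.4], [38.6, -27.8], [-49.7, -27.5], [-49.1, 26.1]]
 z13 [[49.8, 29.0], [49.3, -26.5], [-41.0, -26.1], [-40.5, 28.7]]
```

View pics/l10.png

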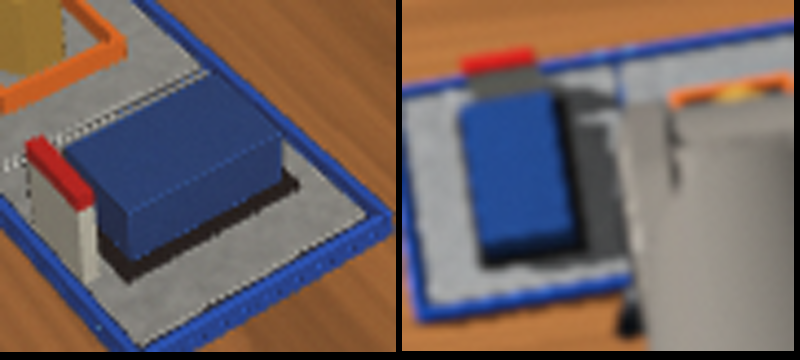

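The blue plate is now centred within about 1 mm: in the top view the −x strip is 6.2 mm, the y offset is −0.6 mm, and the scene view agrees. Now yellow again.

Call:
apply_moves(
  plan=[
    [[0,0,0,0.004,0,0.08,-1],[0,0,0,0.004,0,0.15,-1],[0,0,0,0.004,0,0.2,-1],[0,0,0,0.004,0,0.214,-1],[0,0,0,0.004,0,0.214,-1],[0,0,0,0.004,0,0.214,1],[0,0,0,0.004,0,0.214,1],[0,0,0,0.004,0,0.214,1],[0,0,0,0.004,0,0.214,1],[0,0,0,0.004,0,0.214,1],[0,0,0,0.004,0,0.214,1],[0,0,0,0.004,0,0.214,1]],
  ],
)

```text
clock: 28.88
tcp_pos: [0.4758, 0.0014, -0.0209]
orientation: [0.719, 3.056, 0.001]
contact_force: [-2.3, -0.2, 7.7]
grip_width: 0.0382
```

```bash
python3 plan.py 475,2,85,k 627,122.5,85,92.9
```

```text
clock 28.88 tcp [475.8   1.4 -20.9] jaw 63.5 F [-2.3 -0.2  7.7] w 0.0382
475,2,85,k [0.0, 0.001, -0.0, 0.002, 0.001, -0.265]
627,122.5,85,92.9 [0.0, 0.001, -0.163, -0.204, 0.44, -0.264]
```

Call:
apply_moves(
  plan=[
    [[0,0,0,0,0,-0.09,1],[0,0,0,0,0,-0.18,1],[0,0,0,0,0,-0.26,1],[0,0,-0.163,-0.204,0.44,-0.264,1],[0,0,-0.163,-0.204,0.44,-0.264,1],[0,0,-0.163,-0.204,0.44,-0.264,1],[0,0,-0.163,-0.204,0.44,-0.264,1],[0,0,-0.163,-0.204,0.44,-0.264,1],[0,0,-0.163,-0.204,0.44,-0.264,1],[0,0,-0.163,-0.204,0.44,-0.264,1],[0,0,-0.163,-0.204,0.44,-0.264,1],[0,0,-0.163,-0.204,0.44,-0.264,1]],
  ],
)

```text
clock: 29.88
tcp_pos: [0.6252, 0.1209, 0.0834]
orientation: [0.076, -3.14, 0.002]
contact_force: [0.2, -0.3, -0.7]
grip_width: 0.039
```

Call:
apply_moves(
  plan=[
    [[0,0,0,0,0,0.05,1],[0,0,0,0,0,0.1,1],[0,0,0,0,0,0.14,1],[0,0,0,0,0,0.145,1],[0,0,0,0,0,0.145,1],[0,0,0,0,0,0.145,1]],
  ],
)

```text
clock: 30.38
tcp_pos: [0.6266, 0.122, 0.0263]
orientation: [-0.078, 3.14, -0.0]
contact_force: [0.0, 0.2, -1.2]
grip_width: 0.0383
```

```bash
python3 plan.py 626,122.5,23,92.9; sed -i 's/l10.png/l11.png/' m5.py; python3 m5.py
```

```text
clock 30.38 tcp [626.6 122.   26.3] jaw 92.8 F [ 0.   0.2 -1.2] w 0.0383
626,122.5,23,92.9 [-0.0, 0.0, -0.0, 0.001, 0.001, 0.008]
```

View pics/l11.png

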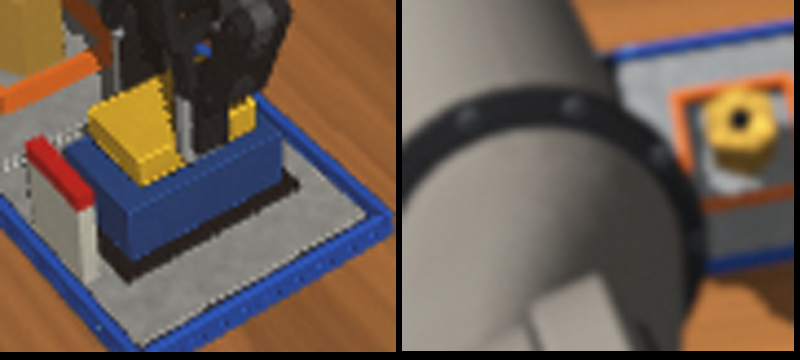

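```bash
python3 - <<'E'
from h import *
f=r.grab_frame("scene")
a=np.radians(2.8); T=np.array([[np.cos(a),np.sin(a)],[-np.sin(a),np.cos(a)]])
c=lambda q,z:((cast(f,np.array(q)/4.4+[265,235],z)*1000-[626,119])@T.T).round(1).tolist()
print("pad",c([[127,283],[300,185]],.013),"blue bottom",c([[131,263],[283,181]],.013),"blue top",c([[128,208],[283,139],[210,74],[66,148]],.043))
print("yellow lower",c([[142,186],[255,133]],.047),"upper",c([[142,160],[255,100],[88,115]],.063))
E
```

```text
pad [[45.9, 35.3], [-45.8, 33.7]] blue bottom [[38.6, 27.1], [-41.3, 27.3]] blue top [[37.4, 25.3], [-37.9, 31.3], [-37.3, -21.5], [39.1, -19.8]]
yellow lower [[28.0, 21.8], [-28.0, 24.5]] upper [[28.3, 23.2], [-29.9, 22.0], [31.5, -12.5]]
```

In the scene view, yellow is at (0, 3.0) mm, blue at (−0.5, 3.0) and the pad at (0, 3.5), so all three are concentric within 1 mm. I'll lower, release and retreat.

Call:
apply_moves(
  plan=[
    [[0,0,0,0,0,0.005,1],[0,0,0,0,0,0.01,1],[0,0,0,0,0,0.01,1],[0,0,0,0,0,0.01,-1],[0,0,0,0,0,0.01,-1],[0,0,0,0,0,0.01,-1],[0,0,0,0,0,0.01,-1],[0,0,0,0,0,0.01,-1],[0,0,0,0,0,-0.05,-1],[0,0,0,0,0,-0.13,-1],[0,0,0,0,0,-0.22,-1],[0,0,0,0,0,-0.3,-1]],
  ],
)

```text
clock: 31.53
tcp_pos: [0.6263, 0.1224, 0.147]
orientation: [0.079, -3.14, 0.0]
contact_force: [1.5, 0.7, 0.5]
grip_width: 0.0855
```

```bash
python3 plan.py 480,300,150,66
```

```text
clock 31.53 tcp [626.3 122.4 147. ] jaw 92.9 F [1.5 0.7 0.5] w 0.0855
480,300,150,66 [-0.0, -0.0, 0.149, 0.343, 0.462, -0.007]
```

Call:
apply_moves(
  plan=[
    [[0,0,0.149,0.34,0.46,0,-1],[0,0,0.149,0.34,0.46,0,-1],[0,0,0.149,0.34,0.46,0,-1],[0,0,0.149,0.34,0.46,0,-1],[0,0,0.149,0.34,0.46,0,-1],[0,0,0.149,0.34,0.46,0,-1],[0,0,0.149,0.34,0.46,0,-1],[0,0,0.149,0.34,0.46,0,-1],[0,0,0.149,0.34,0.46,0,-1],[0,0,0.149,0.34,0.46,0,-1]],
  ],
)

```text
clock: 32.37
tcp_pos: [0.4825, 0.2977, 0.1454]
orientation: [0.656, 3.072, -0.001]
contact_force: [1.3, -0.3, 0.9]
grip_width: 0.0853
```

```bash
python3 plan.py; python3 look.py l12.png scene:200,180,360,330 top:225,100,385,200
```

```text
clock 32.37 tcp [482.5 297.7 145.4] jaw 65.9 F [ 1.3 -0.3  0.9] w 0.0853
```

View pics/l12.png

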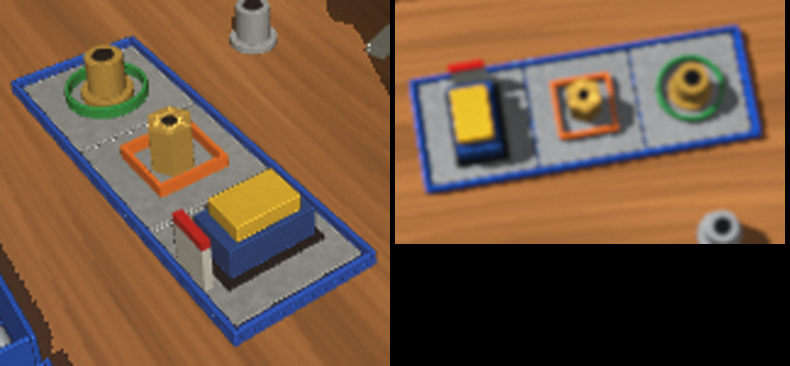

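The bushing stands in the ring at scene crop (105,75) and the hex in the square at (172,140). Yellow lies centred on blue on the pad at (255,215), level with the red gauge top, and the gripper is clear. I'll hand in.

```bash
python3 -c "
from bench import r; print(r.hand_in())"
```

```text
the job is handed in; nothing more can be done
None
```

The setup tray is made up and handed in at about 32 s of the 90 s. The last pictures show everything standing as asked, with the gripper clear.

- **Nests:** the brass bushing stands on its flange in the round nest, and the brass hexagonal spacer stands on end in the square nest.
- **Stack:** the blue plate (30 mm) lies on the pad with the yellow plate (16 mm) on top, which adds up to the gauge post's 46 mm. I judged the level with the red top by eye in the last picture. Before yellow was released, blue, yellow and pad centres agreed within about 1 mm in the scene camera.
- **Left alone:** I did not handle the grey steel bushing, the steel spacer or the green plate.

**What went wrong or disagreed**
- **TCP height:** the reading was about 26.5 mm lower than the true fingertip height. On the first grasp the fingers shut on top of the bushing and pressed on it with about 18 N. It stayed upright and in place; I then used the offset for every later move.
- **Blue plate:** it first landed 2–3 mm off centre, and my first correction overshot by about as much. I regripped and shifted it twice in all. I had already gripped yellow once by then, and I released it where it lay until blue was right.
- **Cameras:** the two views differ by about 3–4 mm in y at the tray, so I judged the centring within one view at a time.
- **Pictures:** I viewed 16, two over the budget of 14.

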